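# Complete the size run of shoe lasts on the rack

## Robot

A 6-joint arm with a two-finger parallel gripper is mounted at the origin on the work surface. World frame = base frame: x ahead of the robot, y to its left, z up, the work surface at z = 0. Lengths are in m, angles in rad, forces in N, time in s.
With the tool pointing down it reaches from about 0.35 to 0.975 m from the base axis. Payload 7.1 kg.
Tool frame: the origin (TCP) lies at the very end of the fingers, on their centre line; the grasp point (between the pads) lies 19 mm behind it (robot.pinch_z is the distance from the TCP to the grasp point, in m); z points along the fingers, y is the direction in which the jaws open and shut (so a half turn about z gives the same grasp; the last joint's range is limited). The gripper opens to 88 mm and grips with 3 to 60 N. Pads are 20 mm wide; open, the fingers measure 115 mm over their backs; the gripper's body (75 mm by 178 mm) begins 61 mm behind the grasp point.
Start: joints at [-1.203, 0.423, 1.63, -0, 1.089, -0.019], TCP at [0.236, -0.579, 0.223] pointing down, gripper open.
Joint ranges: [-3, 3], [-0.9, 2.11], [0.09, 2.58], [-1.31, 4.45], [0.11, 2.69], [-2.54, 2.54]. Speed limits (rad/s): [2.39, 2.39, 3.01, 3.14, 3.14, 3.14].

## Interface

Orientations are given as a 3x3 rotation matrix whose columns are the frame's x, y, z axes.
In Python, from workcell import robot gives the robot as it stands.
- The arm moves only by the tool send_rows, never from a script. Its argument "commands" is a list of rows, each a list of 5 numbers: the shift along the tool's x, y, z scaled (see below), then the turn about the tool's z scaled (see below), then the finger opening in mm, from 0 to 87.8. A call has 1 to 20 rows; each row is the pose to reach, as a shift and turn from the pose measured when the call began, along the tool's axes at that moment, turning the shorter way round; what a row does not reach only later rows make up. The controller multiplies each number of a shift by 150 mm and each number of a turn by 360 degrees. A row lasts 1/8 s, in which the tool goes at most 62.5 mm and 10.7 degrees, less where a joint would pass 70% of its speed; a pose out of reach is approached as far as the arm can. A call with a number of a shift or a turn outside -1 to 1 is refused whole. A call with a gripper value outside its range is refused whole. The fingers move at their own pace and stop on an object; "force" is the grip in N (left out, the last holds). Time passes only in rows, so rows that repeat a pose let the fingers close. It gives the time, the measured TCP pose, the force and the opening at its end, in the units of the state.
- robot.sense(): the state, without advancing time (a new reading comes with each control period).
- robot.read_camera(name): name is "scene" or "top" or "wrist"; returns a dict with "img" (384x512x3 uint8, blue, green, red), "range_z" (384x512 float32, m along the optical axis (not along the pixel's ray), 0 where there is no reading), "vertical_fov" (degrees; the focal length in pixels is half the picture's height over the tangent of half this angle, whatever the lens; pixels are square), "cx", "cy" (the principal point, pixels), "dist" ([k1, k2, p1, p2, k3] as OpenCV has them; the pictures are not rectified), "world_to_cam" (4x4, takes a point from world to camera coordinates). Camera axes: x right, y up, looking along -z (the intrinsics and any distortion apply to the point x, -y, -z); pixel columns grow to the right and rows downward; lengths in m; the calibration is good to about 2 mm. A picture is of the moment at which its call begins.
- robot.close_job(): hands the job in, once; it reports no verdict.
The state is a dict: "time": time; "qpos": joint angles; "joint_velocities": joint speeds; "joint_efforts": joint torques, N m; "tcp_pos": TCP position; "tcp_rot": TCP orientation; "force": force on the tool from outside, world axes, zero at the start; "ft_torque": the same for the moment, N m; "opening": finger opening in m.
Only numpy, scipy, OpenCV 4.12 (cv2) and the standard library are available. Lean on these libraries where they do the work, as an engineer would, in place of code of your own. Each camera call takes 0.05 s, during which the arm holds its last target. There are 200 camera calls.

## Task

Complete the size run on the wooden last rack: set the four loose toddler lasts into its four empty bays, one to a bay, so that all six step up in order of size from the smallest, which already stands in one end bay, to the largest, which stands in the other. Stand each last upright and straight in the middle of its bay, heel close up to the back rail and toe out to the open front, like the two already there; leave those two, the glue tin and the thread spool where they stand.

Things in the scene. Friction and masses are not known exactly. Their poses are not given: they have to be found in the camera images.
- rack: Wooden rack, fixed: board 534 (x) x 210 mm (y), top 18 mm up; 5 strips (6 wide, 14 high) part 6 bays, middles at x = +-42.5, +-127.5, +-212.5 mm, 79 clear. Back rail at +y, 44 above the board, inner face at y = +90; open front at -y; 50 mm high end cheeks. End bays hold last_90 and last_170, ends vary; 4 are empty. Origin: underside centre, on the bench.
- last_106: Loose on the bench. Wooden shoe last (solid beech foot form) 106 mm long, sole 38 wide. Grip from above across x on its rear cone: flat top 58 mm above the sole, parallel sides 22 apart from 23 mm up, from 11 to 45 mm from the heel. Low toe, 12 high at the tip. Origin on the underside below the cone; toe along -y (70 mm away), heel +y (36). 81 g +-20%.
- last_122: Loose on the bench. Wooden shoe last (solid beech foot form) 122 mm long, sole 44 wide. Grip from above across x on its rear cone: flat top 67 mm above the sole, parallel sides 26 apart from 27 mm up, from 12 to 51 mm from the heel. Low toe, 13 high at the tip. Origin on the underside below the cone; toe along -y (86 mm away), heel +y (36). 123 g +-20%.
- last_138: Loose on the bench. Wooden shoe last (solid beech foot form) 138 mm long, sole 50 wide. Grip from above across x on its rear cone: flat top 76 mm above the sole, parallel sides 29 apart from 30 mm up, from 14 to 58 mm from the heel. Low toe, 15 high at the tip. Origin on the underside below the cone; toe along -y (102 mm away), heel +y (36). 179 g +-20%.
- last_154: Loose on the bench. Wooden shoe last (solid beech foot form) 154 mm long, sole 55 wide. Grip from above across x on its rear cone: flat top 85 mm above the sole, parallel sides 32 apart from 34 mm up, from 15 to 65 mm from the heel. Low toe, 17 high at the tip. Origin on the underside below the cone; toe along -y (118 mm away), heel +y (36). 248 g +-20%.
- last_90: Smallest, stands in one end bay; leave. Wooden shoe last (solid beech foot form) 90 mm long, sole 32 wide. Grip from above across x on its rear cone: flat top 50 mm above the sole, parallel sides 19 apart from 20 mm up, from 9 to 38 mm from the heel. Low toe, 10 high at the tip. Origin on the underside below the cone; toe along -y (54 mm away), heel +y (36). 50 g.
- last_170: Largest, stands in the other end bay; leave. Wooden shoe last (solid beech foot form) 170 mm long, sole 61 wide. Grip from above across x on its rear cone: flat top 94 mm above the sole, parallel sides 36 apart from 37 mm up, from 17 to 71 mm from the heel. Low toe, 19 high at the tip. Origin on the underside below the cone; toe along -y (134 mm away), heel +y (36). 334 g.
- glue_tin: Bystander: round yellow glue tin with a paper band and a metal lid, 56 mm across, 71 mm high, standing among the loose lasts. Origin at the centre of its underside.
- thread_spool: Bystander: spool of brown thread with black flanges, 48 mm across, 62 mm high, standing on end among the loose lasts. Origin at the centre of its underside.
There are look-alikes about, which are no part of the job. Leave any blue or purple look-alike of the last_122 alone.

How it is judged:
At the end, for the whole second after the job is handed in: All six lasts stand on the rack in order of size, the two end ones as found: each within 15 mm of its bay's middle, heel within 20 mm of the rail, toe to the front, straight within 0.2 rad, upright within 0.1 rad, on the board, released and at rest (((x of last_90 in the frame of rack between -0.2275 and -0.1975 m and x of last_106 in the frame of rack between -0.1425 and -0.1125 m and x of last_122 in the frame of rack between -0.0575 and -0.0275 m and x of last_138 in the frame of rack between 0.0275 and 0.0575 m and x of last_154 in the frame of rack between 0.1125 and 0.1425 m and x of last_170 in the frame of rack between 0.1975 and 0.2275 m) or (x of last_90 in the frame of rack between 0.1975 and 0.2275 m and x of last_106 in the frame of rack between 0.1125 and 0.1425 m and x of last_122 in the frame of rack between 0.0275 and 0.0575 m and x of last_138 in the frame of rack between -0.0575 and -0.0275 m and x of last_154 in the frame of rack between -0.1425 and -0.1125 m and x of last_170 in the frame of rack between -0.2275 and -0.1975 m)) and y of last_90 in the frame of rack between 0.034 and 0.057 m and z of last_90 in the frame of rack between 0.012 and 0.023 m and angle between each of last_90, last_106, last_122, last_138, last_154, last_170's own z axis and vertical below 0.1 rad and angle between the y axis of each of last_90, last_106, last_122, last_138, last_154, last_170 and the y axis of rack, either way round below 0.2 rad and linear speed of each of last_90, last_106, last_122, last_138, last_154, last_170 below 0.02 m/s and angular speed of each of last_90, last_106, last_122, last_138, last_154, last_170 below 0.2 rad/s and y of last_106 in the frame of rack between 0.034 and 0.057 m and z of last_106 in the frame of rack between 0.012 and 0.023 m and y of last_122 in the frame of rack between 0.034 and 0.057 m and z of last_122 in the frame of rack between 0.012 and 0.023 m and y of last_138 in the frame of rack between 0.034 and 0.057 m and z of last_138 in the frame of rack between 0.012 and 0.023 m and y of last_154 in the frame of rack between 0.034 and 0.057 m and z of last_154 in the frame of rack between 0.012 and 0.023 m and y of last_170 in the frame of rack between 0.034 and 0.057 m and z of last_170 in the frame of rack between 0.012 and 0.023 m); the robot touches nothing.
It fails at once if the smallest last, already on the rack, is shifted by more than 15 mm (distance of last_90 from where it was at the start of the episode above 0.015 m).
It fails at once if the largest last, already on the rack, is shifted by more than 15 mm (distance of last_170 from where it was at the start of the episode above 0.015 m).
It fails at once if the glue tin is shifted by more than 20 mm or tipped (distance of glue_tin from where it was at the start of the episode above 0.02 m or angle between glue_tin's own z axis and vertical above 0.4 rad).
It fails at once if the thread spool is shifted by more than 20 mm or tipped (distance of thread_spool from where it was at the start of the episode above 0.02 m or angle between thread_spool's own z axis and vertical above 0.4 rad).
It also fails if it takes over 120 s, if anything falls off the work surface, if the arm or the gripper's body presses on something with over 40 N, if the wrist force passes 120 N, or if a joint passes its speed limit or range.

## Working session

There is one attempt and no reset: what is moved stays moved. The work goes in short steps, Python scripts to look and compute and a tool call to move; the robot and the scene stay as the last step left them, time stands still between calls to the robot, and variables do not carry over. Pictures are saved under pics/ and viewed, about 12 in all and at most 16, crops included, and the job is handed in when it is done.

Besides the shell and the picture viewer there is one more tool, called after "Call:" in YAML: its name, and indented under it one key for each argument. send_rows: Moves the arm, as the interface text tells. Shifts and turns lie within -1 to 1; 1 stands for 150 mm of shift or 360 degrees of turn. Its arguments: {"type":"object","properties":{"commands":{"type":"array","items":{"type":"array","items":{"type":"number"}}},"force":{"type":"number"}},"required":["commands"]}

```bash
mkdir -p pics; ls; cat > h.py <<'E'
import numpy as np, cv2, pickle
from workcell import robot
def cap(name,fn=None):
    c=robot.read_camera(name)
    if fn: cv2.imwrite('pics/'+fn,c['img'])
    pickle.dump(c,open('/tmp/%s.pkl'%name,'wb')); return c
def cloud(c):
    H,W=c['range_z'].shape; f=H/2/np.tan(np.radians(c['vertical_fov'])/2)
    K=np.array([[f,0,c['cx']],[0,f,c['cy']],[0,0,1]])
    u,v=np.meshgrid(np.arange(W),np.arange(H))
    p=np.stack([u,v],-1).reshape(-1,1,2).astype(np.float64)
    n=cv2.undistortPoints(p,K,np.array(c['dist'],float)).reshape(H,W,2)
    z=c['range_z'].astype(float)
    P=np.stack([n[...,0]*z,-n[...,1]*z,-z,np.ones_like(z)],-1)
    X=P@np.linalg.inv(c['world_to_cam']).T
    X=X[...,:3]; X[z==0]=np.nan
    return X
E
python3 - <<'E'
from h import *
s=robot.sense(); print(s)
a=cap('top','top0.png'); b=cap('scene','scene0.png')
for c in (a,b): print(np.linalg.inv(c['world_to_cam'])[:3].round(3), c['vertical_fov'])
cv2.imwrite('pics/both.png',cv2.resize(np.vstack([a['img'],b['img']])[:, :],(400,600)))
cv2.imwrite('pics/top0b.png',cv2.resize(a['img'],(800,600),interpolation=cv2.INTER_CUBIC))
X=cloud(a)
z=X[...,2]; zz=np.nan_to_num(np.clip(z/0.12,0,1)*255).astype(np.uint8)
cv2.imwrite('pics/h0.png',cv2.resize(cv2.applyColorMap(zz,2),(800,600)))
E
```

```text
pics
{'time': 0.0, 'qpos': array([-1.20300027e+00,  4.23836752e-01,  1.63071147e+00, -2.48585599e-05,
        1.08861164e+00, -1.90079752e-02]), 'joint_velocities': array([ 0.00074765,  0.00053776,  0.00036993,  0.00026075, -0.00020216,
       -0.00072219]), 'joint_efforts': array([ 4.58402083e-04, -5.44622183e+01, -2.73661637e+01,  6.45314832e-02,
        2.27107422e-02, -1.43702177e-04]), 'tcp_pos': array([ 0.23557483, -0.57828187,  0.22189583]), 'tcp_rot': array([[ 9.26115050e-01,  3.77240736e-01, -5.84055223e-04],
       [ 3.77241188e-01, -9.26113908e-01,  1.45447456e-03],
       [ 7.78538847e-06, -1.56734047e-03, -9.99998772e-01]]), 'force': array([-0.60964812, -0.21811733, -0.45369771]), 'ft_torque': array([ 0.00109441, -0.01923931, -0.0063557 ]), 'opening': 0.0876444118187469}
[[-0.016  0.996 -0.088  0.412]
 [-1.    -0.016  0.003  0.028]
 [ 0.002  0.088  0.996  1.164]] 48.6094102293975
[[ 0.697 -0.412  0.586  1.017]
 [ 0.717  0.408 -0.566 -0.432]
 [-0.006  0.815  0.58   0.544]] 55.93043071671649
```

View pics/top0b.png

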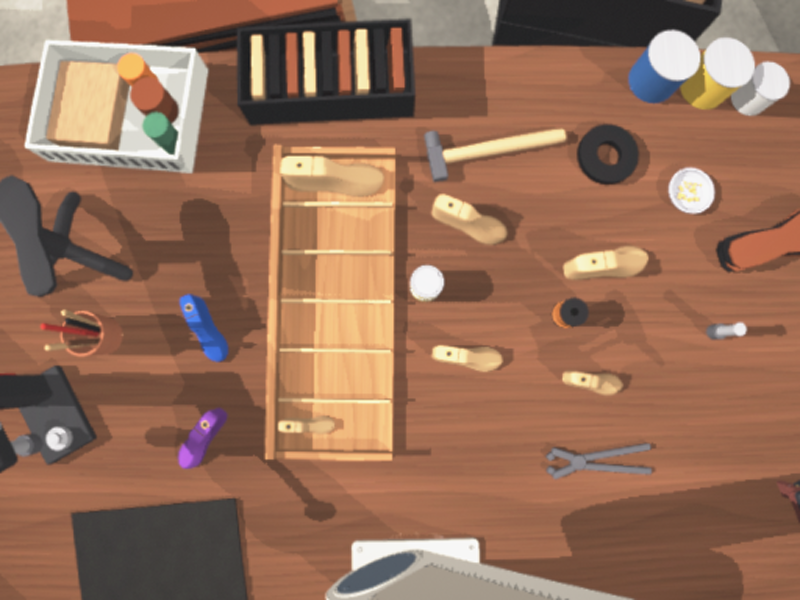

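View pics/scene0.png

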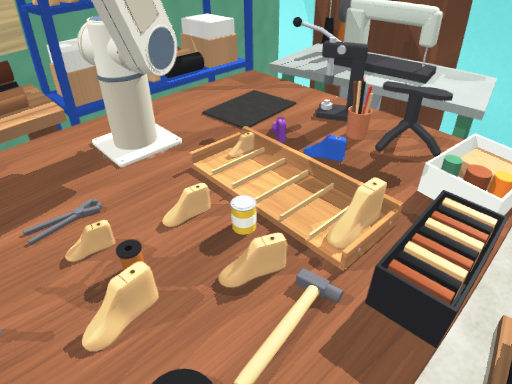

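The top view (800x600) has world +x up and +y left. The rack has its rail on the left, last_170 in the far bay (330,175) and last_90 in the near bay (305,427). The loose lasts are at about (470,220), (605,262), (467,357) and (593,382), all with heels to the left. The tin is at (427,283) and the spool at (572,313). Next I'll measure poses from the depth.

```bash
cat > m.py <<'E'
from h import *
def meas(c,boxes,zlo=0.008):
    X=cloud(c); out={}
    for n,(u0,v0,u1,v1,zb) in boxes.items():
        P=X[v0:v1,u0:u1].reshape(-1,3); P=P[~np.isnan(P).any(1)]
        P=P[P[:,2]>zb+zlo]
        top=np.percentile(P[:,2],98)
        T=P[P[:,2]>top-0.005]
        (cx,cy),(w,h),a=cv2.minAreaRect((T[:,:2]*1000).astype(np.float32))
        if w<h: a+=90; w,h=h,w
        m=P[:,:2].mean(0); 
        d=np.array([np.cos(np.radians(a)),np.sin(np.radians(a))])
        tc=T[:,:2].mean(0)
        if d@(tc-m)<0: d=-d
        s=(P[:,:2]-tc)@d
        e=np.linalg.eigh(np.cov((P[:,:2]-m).T))[1][:,1]; e*=np.sign(e@d)
        se=(P[:,:2]-tc)@e
        print(n,'top',top.round(4),'rect c',round(cx,1),round(cy,1),'wh',round(w,1),round(h,1),'heeldir',np.degrees(np.arctan2(d[1],d[0])).round(1),'pca',np.degrees(np.arctan2(e[1],e[0])).round(1),'mean top',(tc*1000).round(1),'along',(s.min()*1000).round(1),(s.max()*1000).round(1), 'pcaalong',(se.min()*1000).round(),(se.max()*1000).round(),len(T))
E
python3 - <<'E'
from m import *
c=pickle.load(open('/tmp/top.pkl','rb'))
k=512/800
B={'A':(425,185,515,250,0),'B':(555,240,655,285,0),'C':(425,338,508,375,0),'D':(557,365,630,400,0),'tin':(405,260,450,305,0),'spool':(550,295,592,330,0),'l170':(279,152,385,198,.024),'l90':(277,413,340,440,.024)}
B={n:tuple(int(x*k) for x in b[:4])+(b[4],) for n,b in B.items()}
meas(c,B)
X=cloud(c)
# rail top and strips
def pts(u,v): return X[int(v*k),int(u*k)].round(4)
for u,v in [(277,155),(273,300),(270,450),(336,204),(336,252),(336,300),(336,350),(336,401),(340,150),(330,456),(360,230),(360,330),(300,330),(700,400),(500,300)]: print((u,v),pts(u,v))
R=X.reshape(-1,3); R=R[~np.isnan(R).any(1)]
S=R[(R[:,2]>.052)&(R[:,2]<.074)&(R[:,0]>.13)&(R[:,0]<.8)&(R[:,1]>.15)&(R[:,1]<.29)]
q=S[(S[:,2]>.056)&(S[:,2]<.068)]
print(len(q),cv2.minAreaRect((q[:,:2]*1000).astype(np.float32)))
E
```

```text
A top 0.0782 rect c 673.5 -72.0 wh 60.6 27.7 heeldir 68.1 pca 69.2 mean top [674.5 -71.7] along -104.4 33.4 pcaalong -104.0 34.0 188
B top 0.0874 rect c 577.6 -306.4 wh 63.9 29.9 heeldir 99.7 pca 98.0 mean top [ 576.4 -306.1] along -116.8 36.5 pcaalong -117.0 36.0 196
C top 0.0695 rect c 428.2 -64.3 wh 55.6 24.0 heeldir 80.2 pca 82.7 mean top [427.8 -64.2] along -91.4 30.7 pcaalong -91.0 31.0 150
D top 0.0608 rect c 379.7 -287.5 wh 45.4 21.6 heeldir 74.8 pca 80.2 mean top [ 380.  -286.9] along -80.8 25.3 pcaalong -81.0 25.0 108
tin top 0.0747 rect c 548.0 -23.2 wh 49.7 49.4 heeldir -45.5 pca -26.3 mean top [549.1 -24. ] along -27.1 27.8 pcaalong -27.0 26.0 172
spool top 0.0653 rect c 495.1 -271.5 wh 48.0 47.4 heeldir -28.6 pca -76.7 mean top [ 494.6 -271. ] along -23.3 24.8 pcaalong -25.0 24.0 219
l170 top 0.1134 rect c 735.7 172.7 wh 72.3 34.4 heeldir 87.9 pca 91.6 mean top [736.7 173.3] along -126.4 53.4 pcaalong -129.0 52.0 297
l90 top 0.0702 rect c 312.2 203.2 wh 36.4 15.6 heeldir 89.5 pca 89.0 mean top [311.9 203. ] along -63.4 29.6 pcaalong -63.0 30.0 77
(277, 155) [0.7725 0.2278 0.0613]
(273, 300) [0.5219 0.2345 0.0612]
(270, 450) [0.2737 0.2402 0.0643]
(336, 204) [0.6934 0.1289 0.0278]
(336, 252) [0.6072 0.1291 0.0309]
(336, 300) [0.5233 0.1299 0.0288]
(336, 350) [0.4375 0.1303 0.0321]
(336, 401) [0.3528 0.1313 0.0309]
(340, 150) [0.7816 0.121  0.0514]
(330, 456) [0.2636 0.1409 0.0521]
(360, 230) [0.6473 0.0889 0.0187]
(360, 330) [0.4722 0.0908 0.0182]
(300, 330) [0.4737 0.1934 0.0191]
(700, 400) [ 0.3362 -0.5152 -0.0031]
(500, 300) [nan nan nan]
1295 ((525.5087280273438, 202.18096923828125), (84.35647583007812, 533.3519897460938), 87.67888641357422)
```

```bash
cat > go.py <<'E'
from h import *
import sys
def go(x,y,z,phi):
    s=robot.sense(); R=s['tcp_rot']; p=s['tcp_pos']
    ph=np.degrees(np.arctan2(R[1,0],R[0,0]))
    d=R.T@(np.array([x,y,z])-p)
    print('tcp',p.round(4),'phi',ph.round(2),'tilt',R[:2,2].round(4),'open',round(s['opening'],4),'F',s['force'].round(1),'t',s['time'])
    print('scaled shift',(d/0.15).round(3),'turn',round(-(phi-ph)/360,4))
if __name__=='__main__': go(*map(float,sys.argv[1:5]))
E
python3 - <<'E'
from h import *
from go import go
c=pickle.load(open('/tmp/top.pkl','rb')); R=cloud(c).reshape(-1,3); R=R[~np.isnan(R).any(1)]
rail=R[(R[:,2]>.056)&(R[:,2]<.068)&(R[:,0]>.29)&(R[:,0]<.76)&(R[:,1]>.222)&(R[:,1]<.25)]
A=np.polyfit(rail[:,0],rail[:,1],1)
for _ in range(3):
    r=rail[:,1]-np.polyval(A,rail[:,0]); rail=rail[abs(r)<.009]; A=np.polyfit(rail[:,0],rail[:,1],1)
r=rail[:,1]-np.polyval(A,rail[:,0])
al=np.arctan(A[0]); print('rack angle',np.degrees(al),'width',np.percentile(r,[2,98]))
ex=np.array([np.cos(al),np.sin(al)]); ey=np.array([-ex[1],ex[0]])
# rail centre is rack y=97.5
q=np.c_[R[:,:2]@ex,R[:,:2]@ey,R[:,2]]
yr=np.median((rail[:,:2]@ey))
y0=yr-.0975
# strips: project board region away from rail & lasts
m=(q[:,1]>y0-.09)&(q[:,1]<y0+.0)&(q[:,2]>.024)&(q[:,2]<.036)
xs=q[m,0]; best=[]
for x0 in np.arange(.49,.56,.0005):
    e=min(1,1); d=np.min(abs(xs[:,None]-x0-np.arange(-2,3)*.085),1); best.append((np.mean(np.minimum(d,.01)),x0))
x0=min(best)[1]; print(min(best),len(xs))
o=x0*ex+y0*ey; print('origin',o)
for n,i in (('90',-2.5),('106',-1.5),('122',-.5),('138',.5),('154',1.5),('170',2.5)): 
  print(n,(o+ex*i*.085+ey*.046).round(4), 'y rack pt')
b=(abs(q[:,0]-x0)<.25)&(abs(q[:,1]-y0)<.08)&(q[:,2]<.022)&(q[:,2]>.01); print('board z',np.median(q[b,2]))
go(.380,-.2875,.15,77)
E
```

```text
rack angle -1.3316336248945975 width [-0.00722013  0.00800107]
(np.float64(0.004604074594645243), np.float64(0.5195000000000001)) 691
origin [0.52280789 0.1362648 ]
90 [0.3114 0.1872] y rack pt
106 [0.3964 0.1852] y rack pt
122 [0.4814 0.1832] y rack pt
138 [0.5664 0.1813] y rack pt
154 [0.6513 0.1793] y rack pt
170 [0.7363 0.1773] y rack pt
board z 0.017449923616425833
tcp [ 0.2356 -0.5783  0.222 ] phi 22.16 tilt [-0.0005  0.0013] open 0.0876 F [ 0.1 -0.2 -0.7] t 0.1
scaled shift [ 1.623 -1.432  0.482] turn -0.1523
```

Call:
send_rows:
  commands:
    - [0.8,-0.7,0.2,-0.152,46]
    - [0.8,-0.7,0.2,-0.152,46]
    - [0.8,-0.7,0.2,-0.152,46]
    - [0.8,-0.7,0.2,-0.152,46]
    - [0.8,-0.7,0.2,-0.152,46]
    - [0.8,-0.7,0.2,-0.152,46]
    - [0.8,-0.7,0.2,-0.152,46]
  force: 45

```text
time: 0.98
tcp_pos: [0.307, -0.4358, 0.192]
tcp_rot: [[0.23, 0.973, -0.001], [0.973, -0.23, 0.002], [0.001, -0.001, -1.0]]
force: [-0.6, 0.0, 0.4]
opening: 0.046
```

```bash
python3 go.py .380 -.288 .15 77
```

```text
tcp [ 0.307  -0.4358  0.192 ] phi 76.69 tilt [-0.0006  0.0015] open 0.046 F [-0.6  0.   0.4] t 0.975
scaled shift [1.07  0.247 0.281] turn -0.0009
```

Call:
send_rows:
  commands:
    - [0.6,0.25,0.2,0,46]
    - [0.6,0.25,0.2,0,46]
    - [0.6,0.25,0.2,0,46]
    - [0.6,0.25,0.2,0,46]
    - [0.6,0.25,0.2,0,46]

```text
time: 1.6
tcp_pos: [0.364, -0.3579, 0.1625]
tcp_rot: [[0.232, 0.973, -0.0], [0.973, -0.232, 0.001], [0.001, -0.0, -1.0]]
force: [0.3, 1.3, -0.3]
opening: 0.0461
```

```bash
python3 - <<'E'
from m import *
c=cap('wrist','w1.png'); X=cloud(c)
print(np.linalg.inv(c['world_to_cam'])[:3].round(3))
m=(abs(X[...,0]-.38)<.06)&(abs(X[...,1]+.30)<.09)&(X[...,2]>.05)&(X[...,2]<.07)
P=X[m]; print(len(P))
if len(P)>20:
  print(np.percentile(P[:,2],[50,98]),cv2.minAreaRect((P[:,:2]*1000).astype(np.float32)),P.mean(0))
E
python3 go.py .380 -.288 .05 77
```

```text
[[ 0.972  0.225  0.062  0.381]
 [-0.233  0.936  0.263 -0.286]
 [ 0.001 -0.27   0.963  0.324]]
1135
[0.05738663 0.05927498] ((379.3428039550781, -290.3442077636719), (50.92292785644531, 22.076950073242188), 77.1114273071289) [ 0.37955723 -0.28981895  0.05693066]
tcp [ 0.3639 -0.3579  0.1625] phi 76.58 tilt [-0.0001  0.0008] open 0.0459 F [ 0.4  0.4 -0.1] t 1.65
scaled shift [ 0.477 -0.003  0.75 ] turn -0.0012
```

View pics/w1.png

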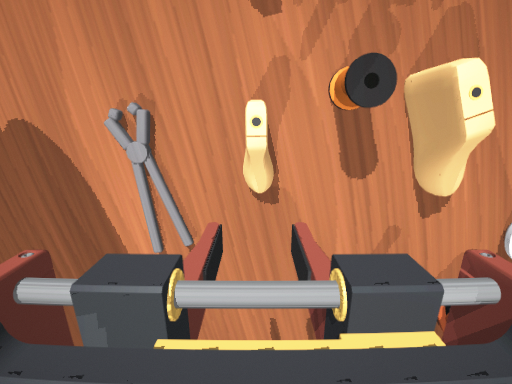

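The wrist view shows last_106 at (258,140) between the fingers' line, heel away from the gripper, with the spool clear at (365,80). Its yaw is 77°, so I'll grasp it.

Call:
send_rows:
  commands:
    - [0.477,0,0.2,-0.001,46]
    - [0.477,0,0.5,-0.001,46]
    - [0.477,0,0.8,-0.001,46]
    - [0.477,0,0.9,-0.001,46]
    - [0.477,0,0.9,-0.001,46]
    - [0.477,0,0.9,-0.001,0]
    - [0.477,0,0.9,-0.001,0]
    - [0.477,0,0.9,-0.001,0]
    - [0.477,0,0.9,-0.001,0]
    - [0.477,0,0.9,-0.001,0]
    - [0.477,0,0.7,-0.001,0]
    - [0.477,0,0.4,-0.001,0]
    - [0.477,0,0.1,-0.001,0]
    - [0.477,0,0.1,-0.001,0]

```text
time: 3.4
tcp_pos: [0.3824, -0.2897, 0.1508]
tcp_rot: [[0.226, 0.974, 0.006], [0.974, -0.226, -0.004], [-0.002, 0.006, -1.0]]
force: [1.2, -0.9, -0.5]
opening: 0.0222
```

```bash
python3 go.py .397 .191 .1475 88.67; python3 -c "
from h import *
c=cap('wrist','w2.png');s=robot.sense()
X=cloud(c);Q=(X-s['tcp_pos'])@s['tcp_rot'];m=(abs(Q[...,1])<.012)&(abs(Q[...,0])<.09)&(Q[...,2]<.04)&(Q[...,2]>-.06)
q=Q[m];print(len(q))
for a in np.arange(-.09,.06,.01):
  k=q[abs(q[:,0]-a)<.005]
  if len(k)>3: print(a.round(3),len(k),np.median(k[:,2]).round(4))
"
```

```text
tcp [ 0.3824 -0.2897  0.1508] phi 76.94 tilt [ 0.0056 -0.0037] open 0.0222 F [ 1.2 -0.9 -0.5] t 3.4
scaled shift [ 3.144 -0.629  0.011] turn -0.0326
3836
-0.08 28 0.0143
-0.07 136 0.0104
-0.06 20 0.0079
-0.01 535 -0.031
-0.0 740 -0.0314
0.01 976 -0.0312
0.02 1285 -0.0246
0.03 114 -0.0015
```

View pics/w2.png

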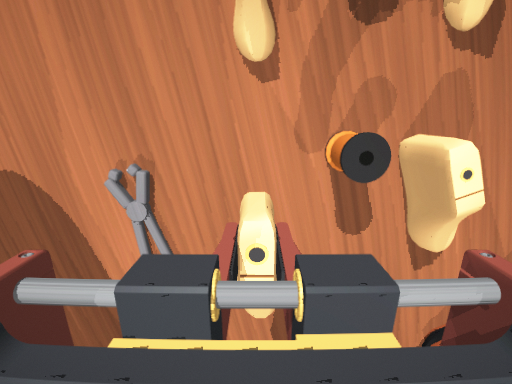

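last_106 is held level: heel at +28 mm, top 31 mm above the TCP. Carrying it to its bay.

Call:
send_rows:
  commands:
    - [0.5,-0.1,0,-0.016,0]
    - [1,-0.2,0,-0.0326,0]
    - [1,-0.2,0,-0.0326,0]
    - [1,-0.2,0,-0.0326,0]

```text
time: 3.95
tcp_pos: [0.3847, -0.1341, 0.1475]
tcp_rot: [[0.02, 1.0, 0.0], [1.0, -0.02, -0.0], [-0.0, 0.0, -1.0]]
force: [0.3, 0.2, -0.4]
opening: 0.0221
```

Call:
send_rows:
  commands:
    - [0.5,0,0,0,0]
    - [1,0,0,0,0]
    - [1,0,0,0,0]
    - [1,0,0,0,0]

```text
time: 4.45
tcp_pos: [0.3877, 0.0163, 0.1468]
tcp_rot: [[0.017, 1.0, -0.001], [1.0, -0.017, -0.001], [-0.001, -0.001, -1.0]]
force: [0.1, 0.1, -0.3]
opening: 0.0219
```

Call:
send_rows:
  commands:
    - [0.5,0,0,0,0]
    - [0.9,0,0,0,0]
    - [0.9,0,0,0,0]
    - [0.9,0,0,0,0]

```text
time: 4.95
tcp_pos: [0.3902, 0.1504, 0.1462]
tcp_rot: [[0.017, 1.0, -0.002], [1.0, -0.017, -0.001], [-0.001, -0.002, -1.0]]
force: [0.1, -0.1, -1.1]
opening: 0.0222
```

```bash
python3 go.py .3966 .192 .047 88.67
```

```text
tcp [0.3902 0.1504 0.1462] phi 89.05 tilt [-0.0018 -0.0014] open 0.0222 F [ 0.1 -0.1 -1.1] t 4.95
scaled shift [0.279 0.039 0.661] turn 0.001
```

Call:
send_rows:
  commands:
    - [0.279,0.039,0,0.001,0]
    - [0.279,0.039,0.3,0.001,0]
    - [0.279,0.039,0.55,0.001,0]
    - [0.279,0.039,0.62,0.001,0]
    - [0.279,0.039,0.665,0.001,0]
    - [0.279,0.039,0.665,0.001,0]
    - [0.279,0.039,0.665,0.001,0]

```text
time: 5.82
tcp_pos: [0.3974, 0.1919, 0.0473]
tcp_rot: [[0.024, 1.0, -0.0], [1.0, -0.024, -0.001], [-0.001, -0.0, -1.0]]
force: [-0.8, -0.1, -0.3]
opening: 0.022
```

```bash
python3 go.py .3966 .192 .046 88.67
```

```text
tcp [0.3974 0.1919 0.0473] phi 88.65 tilt [-0.     -0.0006] open 0.022 F [-0.8 -0.1 -0.3] t 5.825
scaled shift [ 0.001 -0.005  0.009] turn -0.0001
```

Call:
send_rows:
  commands:
    - [0,-0.003,0.015,0,0]
    - [0,-0.003,0.015,0,0]
    - [0,-0.003,0.015,0,40]
    - [0,-0.003,0.015,0,40]
    - [0,-0.003,0.015,0,40]
    - [0,-0.003,-0.3,0,40]
    - [0,-0.003,-0.7,0,40]
    - [0,-0.003,-0.8,0,50]
    - [0,-0.003,-0.8,0,50]

```text
time: 6.95
tcp_pos: [0.3974, 0.1922, 0.1679]
tcp_rot: [[0.023, 1.0, 0.002], [1.0, -0.023, 0.0], [0.0, 0.002, -1.0]]
force: [-0.4, -0.6, -1.2]
opening: 0.0498
```

Call:
send_rows:
  commands:
    - [-0.5,0.1,0,0.011,50]
    - [-1,0.2,0,0.021,50]
    - [-1,0.2,0,0.021,50]
    - [-1,0.2,0,0.021,50]

```text
time: 7.45
tcp_pos: [0.4228, 0.0401, 0.166]
tcp_rot: [[0.158, 0.987, -0.002], [0.987, -0.158, 0.0], [-0.0, -0.002, -1.0]]
force: [-0.6, -0.2, 0.1]
opening: 0.0502
```

```bash
cat > w.py <<'E'
from m import *
import sys
x,y,h=map(float,sys.argv[1:4])
c=cap('wrist','w_%d.png'%h); X=cloud(c)
m=(abs(X[...,0]-x)<.05)&(abs(X[...,1]-y)<.09)&(X[...,2]>h/1000-.006)&(X[...,2]<h/1000+.01)
P=X[m]; print(len(P))
if len(P)>20: print(np.percentile(P[:,2],[50,98]),cv2.minAreaRect((P[:,:2]*1000).astype(np.float32)),P.mean(0))
E
python3 w.py .4276 -.065 67; python3 go.py .4276 -.065 .14 81
```

```text
434
[0.06612233 0.06813405] ((429.8127136230469, -49.05139923095703), (25.039392471313477, 25.679641723632812), 78.94847869873047) [ 0.42950861 -0.04788911  0.06564879]
tcp [0.4228 0.041  0.1662] phi 80.96 tilt [-0.0014  0.0002] open 0.0499 F [ 0.2 -0.   0.4] t 7.5
scaled shift [-0.693  0.143  0.175] turn -0.0001
```

Call:
send_rows:
  commands:
    - [-0.4,0.1,0,0,50]
    - [-0.693,0.143,0.1,0,50]
    - [-0.693,0.143,0.4,0,50]
    - [-0.693,0.143,0.7,0,50]
    - [-0.693,0.143,0.9,0,50]
    - [-0.693,0.143,0.9,0,50]
    - [-0.693,0.143,0.9,0,0]
    - [-0.693,0.143,0.9,0,0]
    - [-0.693,0.143,0.9,0,0]
    - [-0.693,0.143,0.9,0,0]
    - [-0.693,0.143,0.9,0,0]
    - [-0.693,0.143,0.6,0,0]
    - [-0.693,0.143,0.3,0,0]
    - [-0.693,0.143,0,0,0]
    - [-0.693,0.143,0,0,0]

```text
time: 9.38
tcp_pos: [0.4299, -0.0655, 0.1695]
tcp_rot: [[0.157, 0.988, 0.006], [0.988, -0.157, -0.001], [-0.0, 0.006, -1.0]]
force: [0.3, 1.0, -2.0]
opening: 0.0252
```

```bash
cat > held.py <<'E'
from h import *
c=cap('wrist','held.png');s=robot.sense()
X=cloud(c);Q=(X-s['tcp_pos'])@s['tcp_rot'];m=(abs(Q[...,1])<.015)&(abs(Q[...,0])<.13)&(Q[...,2]<.06)&(Q[...,2]>-.06)
q=Q[m];print(len(q),'heel max x',np.percentile(q[:,0],[1,99.5]).round(4))
for a in np.arange(-.13,.06,.01):
  k=q[abs(q[:,0]-a)<.005]
  if len(k)>3: print(a.round(3),len(k),np.median(k[:,2]).round(4),end='; ')
print()
E
python3 held.py; python3 go.py .4815 .1865 .17 88.67
```

```text
5278 heel max x [-0.0833  0.0304]
-0.09 37 0.016; -0.08 145 0.0121; -0.07 214 0.0078; -0.06 152 0.0023; -0.01 356 -0.036; -0.0 856 -0.0363; 0.01 1359 -0.0366; 0.02 951 -0.0355; 0.03 1208 -0.0201; 
tcp [ 0.4286 -0.0652  0.1677] phi 80.95 tilt [ 0.0028 -0.0005] open 0.0256 F [-0.8 -0.2 -1.9] t 9.425
scaled shift [ 1.713  0.085 -0.015] turn -0.0214
```

Call:
send_rows:
  commands:
    - [0.5,0.05,0,-0.011,0]
    - [0.9,0.05,0,-0.0214,0]
    - [0.9,0.05,0,-0.0214,0]
    - [0.9,0.05,0,-0.0214,0]

```text
time: 9.93
tcp_pos: [0.4561, 0.0671, 0.1663]
tcp_rot: [[0.022, 1.0, 0.0], [1.0, -0.022, -0.001], [-0.001, 0.0, -1.0]]
force: [0.5, -0.7, -2.0]
opening: 0.025
```

```bash
python3 go.py .4815 .1867 .050 88.67
```

```text
tcp [0.4561 0.0671 0.1663] phi 88.74 tilt [ 0.     -0.0011] open 0.025 F [ 0.5 -0.7 -2. ] t 9.925
scaled shift [0.801 0.152 0.775] turn 0.0002
```

Call:
send_rows:
  commands:
    - [0.4,0.152,0,0,0]
    - [0.8,0.152,0,0,0]
    - [0.8,0.152,0,0,0]
    - [0.8,0.152,0.3,0,0]
    - [0.8,0.152,0.6,0,0]
    - [0.8,0.152,0.73,0,0]
    - [0.8,0.152,0.775,0,0]
    - [0.8,0.152,0.775,0,0]
    - [0.8,0.152,0.775,0,0]

```text
time: 11.05
tcp_pos: [0.4818, 0.1852, 0.0503]
tcp_rot: [[0.024, 1.0, 0.0], [1.0, -0.024, -0.001], [-0.001, 0.0, -1.0]]
force: [0.5, 0.2, -0.8]
opening: 0.0252
```

```bash
python3 go.py .4815 .1867 .049 88.67
```

```text
tcp [0.4818 0.1852 0.0503] phi 88.65 tilt [ 0.0003 -0.0011] open 0.0252 F [ 0.5  0.2 -0.8] t 11.05
scaled shift [ 0.01  -0.002  0.009] turn -0.0001
```

Call:
send_rows:
  commands:
    - [0.01,0,0.012,0,0]
    - [0.01,0,0.012,0,42]
    - [0.01,0,0.012,0,42]
    - [0.01,0,0.012,0,42]
    - [0.01,0,-0.3,0,42]
    - [0.01,0,-0.7,0,42]
    - [0.01,0,-0.85,0,54]
    - [0.01,0,-0.85,0,54]

```text
time: 12.05
tcp_pos: [0.4829, 0.1873, 0.1795]
tcp_rot: [[0.023, 1.0, 0.004], [1.0, -0.023, 0.0], [0.0, 0.004, -1.0]]
force: [-0.1, 0.4, 0.4]
opening: 0.0535
```

Call:
send_rows:
  commands:
    - [-0.4,0.3,0,0.03,54]
    - [-0.9,0.65,0,0.056,54]
    - [-0.9,0.65,0,0.056,54]
    - [-0.9,0.65,0,0.056,54]
    - [-0.9,0.65,0,0.056,54]

```text
time: 12.68
tcp_pos: [0.5759, 0.0503, 0.1781]
tcp_rot: [[0.367, 0.93, 0.001], [0.93, -0.367, 0.0], [0.001, 0.001, -1.0]]
force: [0.2, 0.1, 0.5]
opening: 0.054
```

```bash
python3 w.py .673 -.073 76; python3 go.py .673 -.073 .035 68.5
```

```text
371
[0.07458885 0.07639552] ((680.1151733398438, -52.00482940673828), (19.008121490478516, 28.16927719116211), 75.3917007446289) [ 0.6799239  -0.05207853  0.07411495]
tcp [0.5759 0.0507 0.1785] phi 68.53 tilt [0.0015 0.0003] open 0.0542 F [0.  0.6 0.4] t 12.725
scaled shift [-0.531  0.903  0.957] turn 0.0001
```

Call:
send_rows:
  commands:
    - [-0.3,0.5,0,0,54]
    - [-0.531,0.9,0,0,54]
    - [-0.531,0.9,0.1,0,54]
    - [-0.531,0.9,0.4,0,54]
    - [-0.531,0.9,0.7,0,54]
    - [-0.531,0.9,0.95,0,54]
    - [-0.531,0.9,0.95,0,54]
    - [-0.531,0.9,0.95,0,0]
    - [-0.531,0.9,0.95,0,0]
    - [-0.531,0.9,0.95,0,0]
    - [-0.531,0.9,0.95,0,0]
    - [-0.531,0.9,0.95,0,0]
    - [-0.531,0.9,0.6,0,0]
    - [-0.531,0.9,0.3,0,0]
    - [-0.531,0.9,0,0,0]
    - [-0.531,0.9,0,0,0]

```text
time: 14.72
tcp_pos: [0.6748, -0.0732, 0.1832]
tcp_rot: [[0.366, 0.931, 0.009], [0.931, -0.366, -0.001], [0.003, 0.009, -1.0]]
force: [0.1, -0.4, -1.9]
opening: 0.0286
```

```bash
python3 held.py; python3 go.py .5665 .1805 .175 88.67
```

```text
5996 heel max x [-0.0937  0.034 ]
-0.1 47 0.0187; -0.09 126 0.0136; -0.08 213 0.009; -0.07 181 0.0038; -0.06 128 -0.0029; -0.05 34 -0.0104; -0.03 167 -0.0377; -0.01 190 -0.0399; -0.0 901 -0.0403; 0.01 1162 -0.0404; 0.02 1037 -0.0399; 0.03 1810 -0.028; 
tcp [ 0.6732 -0.073   0.1805] phi 68.52 tilt [ 0.0051 -0.0002] open 0.0289 F [-0.8 -0.4 -1.5] t 14.775
scaled shift [ 1.312 -1.281  0.033] turn -0.056
```

Call:
send_rows:
  commands:
    - [0.3,-0.3,0,-0.03,0]
    - [0.65,-0.64,0,-0.056,0]
    - [0.65,-0.64,0,-0.056,0]
    - [0.65,-0.64,0,-0.056,0]
    - [0.65,-0.64,0,-0.056,0]

```text
time: 15.4
tcp_pos: [0.6198, 0.0518, 0.1795]
tcp_rot: [[0.025, 1.0, 0.004], [1.0, -0.025, -0.001], [-0.0, 0.004, -1.0]]
force: [-0.3, 0.5, -1.5]
opening: 0.0293
```

```bash
python3 go.py .5664 .1808 .055 88.67
```

```text
tcp [0.6198 0.0518 0.1795] phi 88.59 tilt [ 0.0043 -0.0005] open 0.0293 F [-0.3  0.5 -1.5] t 15.4
scaled shift [ 0.852 -0.381  0.828] turn -0.0002
```

Call:
send_rows:
  commands:
    - [0.4,-0.2,0,0,0]
    - [0.85,-0.381,0,0,0]
    - [0.85,-0.381,0,0,0]
    - [0.85,-0.381,0.3,0,0]
    - [0.85,-0.381,0.6,0,0]
    - [0.85,-0.381,0.78,0,0]
    - [0.85,-0.381,0.828,0,0]
    - [0.85,-0.381,0.828,0,0]
    - [0.85,-0.381,0.828,0,0]

```text
time: 16.52
tcp_pos: [0.5677, 0.1793, 0.0555]
tcp_rot: [[0.026, 1.0, 0.006], [1.0, -0.026, -0.001], [-0.001, 0.006, -1.0]]
force: [0.2, -2.2, 2.2]
opening: 0.0289
```

```bash
python3 go.py .5664 .1808 .0535 88.67
```

```text
tcp [0.5677 0.1793 0.0555] phi 88.52 tilt [ 0.0058 -0.0008] open 0.0289 F [ 0.2 -2.2  2.2] t 16.525
scaled shift [ 0.009 -0.009  0.014] turn -0.0004
```

Call:
send_rows:
  commands:
    - [0.005,0,0.01,0,0]
    - [0.005,0,0.01,0,46]
    - [0.005,0,0.01,0,46]
    - [0.005,0,0.01,0,46]
    - [0.005,0,-0.3,0,46]
    - [0.005,0,-0.7,0,46]
    - [0.005,0,-0.95,0,54]
    - [0.005,0,-0.95,0,54]

```text
time: 17.52
tcp_pos: [0.5689, 0.1808, 0.2014]
tcp_rot: [[0.026, 1.0, 0.012], [1.0, -0.026, 0.001], [0.001, 0.012, -1.0]]
force: [0.1, -0.8, -1.1]
opening: 0.0538
```

Call:
send_rows:
  commands:
    - [-0.5,0,0,0,54]
    - [-1,0,0,0,54]
    - [-1,0,0,0,54]
    - [-1,0,0,0,54]

```text
time: 18.02
tcp_pos: [0.5642, 0.0293, 0.1997]
tcp_rot: [[0.029, 1.0, 0.01], [1.0, -0.029, 0.001], [0.001, 0.01, -1.0]]
force: [0.1, 0.1, -0.3]
opening: 0.0543
```

Call:
send_rows:
  commands:
    - [-0.5,0,0,-0.015,54]
    - [-1,0,0,-0.029,54]
    - [-1,0,0,-0.029,54]
    - [-1,0,0,-0.029,54]

```text
time: 18.52
tcp_pos: [0.5596, -0.1212, 0.1985]
tcp_rot: [[-0.151, 0.989, 0.008], [0.989, 0.151, 0.001], [0.0, 0.009, -1.0]]
force: [0.4, -0.2, 0.4]
opening: 0.0537
```

```bash
python3 go.py .577 -.308 .19 99
```

```text
tcp [ 0.5596 -0.1212  0.1985] phi 98.67 tilt [0.0084 0.0014] open 0.0537 F [ 0.4 -0.2  0.4] t 18.525
scaled shift [-1.249 -0.074  0.056] turn -0.0009
```

Call:
send_rows:
  commands:
    - [-0.4,-0.05,0,0,54]
    - [-0.85,-0.07,0,0,54]
    - [-0.85,-0.07,0,0,54]
    - [-0.85,-0.07,0,0,54]

```text
time: 19.02
tcp_pos: [0.5685, -0.2471, 0.1976]
tcp_rot: [[-0.151, 0.988, 0.007], [0.989, 0.151, 0.003], [0.001, 0.007, -1.0]]
force: [0.4, -0.2, -0.6]
opening: 0.0541
```

```bash
python3 w.py .577 -.308 85; python3 go.py .577 -.308 .04 99
```

```text
1436
[0.0839231  0.08546618] ((575.7702026367188, -309.7853698730469), (32.13811111450195, 70.36244201660156), 6.63705587387085) [ 0.57548127 -0.30719771  0.08355644]
tcp [ 0.5684 -0.2466  0.1978] phi 98.74 tilt [0.0071 0.0025] open 0.054 F [-0.7  0.1 -0.2] t 19.075
scaled shift [-0.414 -0.013  1.051] turn -0.0007
```

View pics/w_85.png

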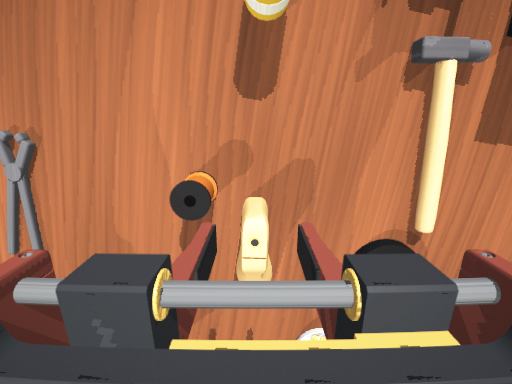

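Last_154 is centred between the fingers at (254,235), yaw about 97°, and the spool at (190,195) clears the left finger.

Call:
send_rows:
  commands:
    - [-0.2,-0.015,0,0.005,54]
    - [-0.41,-0.015,0.1,0.005,54]
    - [-0.41,-0.015,0.4,0.005,54]
    - [-0.41,-0.015,0.5,0.005,54]
    - [-0.41,-0.015,0.5,0.005,54]

```text
time: 19.7
tcp_pos: [0.5757, -0.3057, 0.1218]
tcp_rot: [[-0.123, 0.992, 0.005], [0.992, 0.123, 0.004], [0.003, 0.005, -1.0]]
force: [0.4, 0.6, 0.4]
opening: 0.0539
```

```bash
python3 go.py .5755 -.308 .040 97
```

```text
tcp [ 0.5757 -0.3057  0.1218] phi 97.04 tilt [0.0048 0.004 ] open 0.0539 F [0.4 0.6 0.4] t 19.7
scaled shift [-0.017 -0.006  0.545] turn 0.0001
```

Call:
send_rows:
  commands:
    - [-0.017,-0.006,0.3,0,54]
    - [-0.017,-0.006,0.545,0,54]
    - [-0.017,-0.006,0.545,0,54]
    - [-0.017,-0.006,0.545,0,0]
    - [-0.017,-0.006,0.545,0,0]
    - [-0.017,-0.006,0.545,0,0]
    - [-0.017,-0.006,0.545,0,0]
    - [-0.017,-0.006,0.545,0,0]
    - [-0.017,-0.006,0.3,0,0]
    - [-0.017,-0.006,0,0,0]
    - [-0.017,-0.006,-0.4,0,0]
    - [-0.017,-0.006,-0.4,0,0]
  force: 55

```text
time: 21.2
tcp_pos: [0.5778, -0.3103, 0.1881]
tcp_rot: [[-0.122, 0.992, 0.014], [0.992, 0.122, -0.001], [-0.003, 0.014, -1.0]]
force: [0.2, -0.8, -2.3]
opening: 0.0317
```

```bash
python3 held.py; python3 go.py .6513 .1743 .19 88.67
```

```text
6979 heel max x [-0.099   0.0359]
-0.1 134 0.0134; -0.09 160 0.0091; -0.08 148 0.0027; -0.07 97 -0.0034; -0.04 52 -0.0414; -0.03 539 -0.0449; -0.02 176 -0.0453; -0.01 53 -0.0445; -0.0 1018 -0.0453; 0.01 1123 -0.0453; 0.02 1141 -0.0449; 0.03 1680 -0.0408; 0.04 658 -0.0085; 
tcp [ 0.576  -0.3093  0.1849] phi 97.04 tilt [0.0095 0.0014] open 0.0321 F [-0.7  0.9 -2.2] t 21.25
scaled shift [ 3.138  0.893 -0.025] turn 0.0232
```

Call:
send_rows:
  commands:
    - [0.5,0.15,0,0.012,0]
    - [1,0.3,0,0.0232,0]
    - [1,0.3,0,0.0232,0]
    - [1,0.3,0,0.0232,0]

```text
time: 21.75
tcp_pos: [0.6014, -0.1523, 0.1836]
tcp_rot: [[0.02, 1.0, 0.006], [1.0, -0.02, 0.003], [0.003, 0.006, -1.0]]
force: [-0.7, 0.1, -2.6]
opening: 0.0323
```

Call:
send_rows:
  commands:
    - [0.5,0.07,0,0,0]
    - [1,0.15,0,0,0]
    - [1,0.15,0,0,0]
    - [1,0.15,0,0,0]

```text
time: 22.25
tcp_pos: [0.6264, -0.0019, 0.1829]
tcp_rot: [[0.017, 1.0, 0.005], [1.0, -0.018, 0.002], [0.002, 0.004, -1.0]]
force: [-0.5, -1.1, -2.1]
opening: 0.0321
```

Call:
send_rows:
  commands:
    - [0.4,0.12,0,0,0]
    - [0.7,0.12,0,0,0]
    - [0.7,0.12,0,0,0]
    - [0.7,0.12,0,0,0]

```text
time: 22.75
tcp_pos: [0.6458, 0.1008, 0.1825]
tcp_rot: [[0.018, 1.0, 0.003], [1.0, -0.018, 0.002], [0.002, 0.003, -1.0]]
force: [0.4, -0.8, -2.5]
opening: 0.0316
```

```bash
python3 go.py .6513 .1755 .0595 88.67
```

```text
tcp [0.6458 0.1008 0.1825] phi 88.95 tilt [0.0032 0.0015] open 0.0316 F [ 0.4 -0.8 -2.5] t 22.75
scaled shift [0.497 0.025 0.821] turn 0.0008
```

Call:
send_rows:
  commands:
    - [0.3,0.02,0,0.001,0]
    - [0.497,0.02,0,0.001,0]
    - [0.497,0.02,0,0.001,0]
    - [0.497,0.02,0.3,0.001,0]
    - [0.497,0.02,0.6,0.001,0]
    - [0.497,0.02,0.77,0.001,0]
    - [0.497,0.02,0.82,0.001,0]
    - [0.497,0.02,0.82,0.001,0]
    - [0.497,0.02,0.82,0.001,0]

```text
time: 23.88
tcp_pos: [0.6511, 0.1739, 0.0601]
tcp_rot: [[0.026, 1.0, 0.004], [1.0, -0.026, 0.001], [0.002, 0.004, -1.0]]
force: [0.2, -0.6, -2.6]
opening: 0.0317
```

```bash
python3 go.py .6513 .1755 .058 88.67
```

```text
tcp [0.6511 0.1739 0.0601] phi 88.5 tilt [0.0039 0.0014] open 0.0317 F [ 0.2 -0.6 -2.6] t 23.875
scaled shift [0.011 0.001 0.014] turn -0.0005
```

Lower about 2 mm, release, rise and back away to the front for the final check.

Call:
send_rows:
  commands:
    - [0.011,0,0.012,0,0]
    - [0.011,0,0.012,0,0]
    - [0.011,0,0.012,0,48]
    - [0.011,0,0.012,0,48]
    - [0.011,0,0.012,0,48]
    - [0.011,0,-0.3,0,48]
    - [0.011,0,-0.7,0,48]
    - [0.011,0,-1,0,48]
    - [0.011,0,-1,0,48]

```text
time: 25.0
tcp_pos: [0.6531, 0.176, 0.2147]
tcp_rot: [[0.026, 1.0, 0.012], [1.0, -0.026, 0.003], [0.004, 0.012, -1.0]]
force: [0.0, 0.2, 1.1]
opening: 0.0476
```

Call:
send_rows:
  commands:
    - [-0.5,-0.1,0,0,48]
    - [-1,-0.3,-0.3,0,48]
    - [-1,-0.3,-0.3,0,48]
    - [-1,-0.3,-0.3,0,48]

```text
time: 25.5
tcp_pos: [0.6031, 0.0251, 0.2588]
tcp_rot: [[0.029, 1.0, 0.012], [1.0, -0.029, 0.003], [0.004, 0.012, -1.0]]
force: [0.2, -0.7, -0.1]
opening: 0.048
```

Call:
send_rows:
  commands:
    - [-0.5,-0.3,0,0,48]
    - [-1,-0.5,0,0,48]
    - [-1,-0.5,0,0,48]
    - [-1,-0.5,0,0,48]

```text
time: 26.0
tcp_pos: [0.5226, -0.1237, 0.2558]
tcp_rot: [[0.032, 0.999, 0.01], [0.999, -0.032, 0.004], [0.004, 0.01, -1.0]]
force: [0.5, 1.0, -1.0]
opening: 0.0481
```

Call:
send_rows:
  commands:
    - [-0.5,-0.5,0,0,48]
    - [-1,-1,0,0,48]
    - [-1,-1,0,0,48]
    - [-1,-1,0,0,48]
    - [-1,-1,0,0,48]

```text
time: 26.62
tcp_pos: [0.3679, -0.2687, 0.253]
tcp_rot: [[0.034, 0.999, 0.009], [0.999, -0.034, 0.005], [0.005, 0.009, -1.0]]
force: [0.1, 0.2, -0.7]
opening: 0.0481
```

```bash
python3 - <<'E'
from m import *
a=cap('top','top1.png'); b=cap('scene','scene1.png')
cv2.imwrite('pics/topf.png',cv2.resize(a['img'],(800,600),interpolation=cv2.INTER_CUBIC))
R=cloud(a).reshape(-1,3); R=R[~np.isnan(R).any(1)]
al=np.radians(-1.33); ex=np.array([np.cos(al),np.sin(al)]); ey=np.array([-ex[1],ex[0]]); o=np.array([.5228,.13626])
q=np.c_[(R[:,:2]-o)@ex,(R[:,:2]-o)@ey,R[:,2]]
for i,n in enumerate((90,106,122,138,154,170)):
    xc=(i-2.5)*.085
    p=q[(abs(q[:,0]-xc)<.035)&(q[:,1]>-.12)&(q[:,1]<.087)&(q[:,2]>.024)]
    top=np.percentile(p[:,2],95); T=p[p[:,2]>top-.006]
    r=cv2.minAreaRect((T[:,:2]*1000).astype(np.float32))
    print(n,'top',top.round(4),'cone dx',((T[:,0].mean()-xc)*1000).round(1),'cone y',(T[:,1].mean()*1000).round(1),'y range',(np.percentile(p[:,1],[.5,99.5])*1000).round(0),'x off all',((p[:,0].mean()-xc)*1000).round(1),'rect',np.round(r[1],1),round(r[2],1))
k=.64
meas(a,{'tin':(int(405*k),int(260*k),int(450*k),int(305*k),0),'spool':(int(550*k),int(295*k),int(592*k),int(330*k),0)})
print(robot.sense()['tcp_pos'],robot.sense()['time'])
E
```

```text
90 top 0.0685 cone dx 0.5 cone y 61.0 y range [-3. 82.] x off all 1.8 rect [16.1 41.5] 0.3
106 top 0.0779 cone dx 1.2 cone y 53.1 y range [-24.  78.] x off all 2.1 rect [17.9 49.2] 0.6
122 top 0.0865 cone dx 0.5 cone y 49.1 y range [-42.  79.] x off all 0.1 rect [23.2 54.2] 0.5
138 top 0.0951 cone dx 2.0 cone y 43.8 y range [-57.  76.] x off all -0.6 rect [59.6 28.5] 89.6
154 top 0.1039 cone dx 0.3 cone y 41.0 y range [-72.  77.] x off all -3.8 rect [69.6 29.8] 89.2
170 top 0.1125 cone dx 0.3 cone y 42.2 y range [-82.  81.] x off all -6.0 rect [34.8 72.6] 0.3
tin top 0.0742 rect c 549.4 -24.4 wh 50.0 49.8 heeldir -46.3 pca -18.4 mean top [549.5 -23.8] along -27.1 27.6 pcaalong -27.0 26.0 186
spool top 0.0663 rect c 494.4 -271.2 wh 47.1 46.8 heeldir -116.9 pca -78.7 mean top [ 494.5 -270.6] along -23.7 24.1 pcaalong -24.0 26.0 173
[ 0.36895206 -0.26801342  0.2532626 ] 26.725
```

View pics/topf.png

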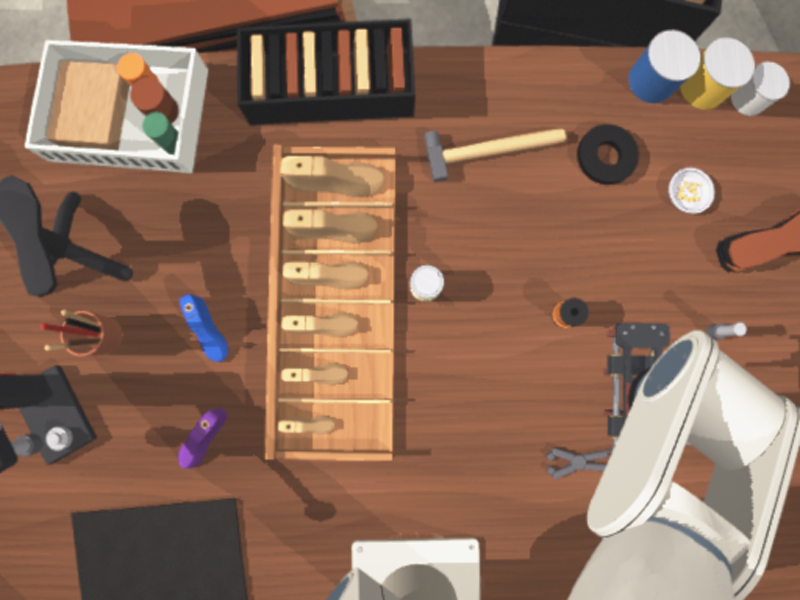

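View pics/scene1.png

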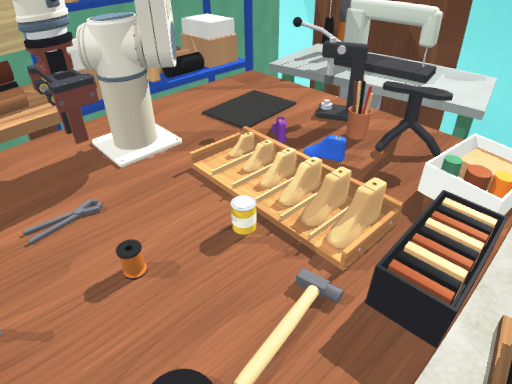

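All six lasts stand in size order, level and centred in the six bays (column x≈300, rows 170–427). The tin and spool are where they were, and the arm is clear. Handing in.

```bash
python3 -c "
from workcell import robot
print(robot.close_job())"
```

```text
the job is handed in; nothing more can be done
None
```

The job is done and handed in: I set last_106, last_122, last_138 and last_154 into the four empty bays, so all six now step up from last_90 to last_170. It used about 27 s of the 120 s on the robot's clock.

- **Position:** in the last top-camera check, every cone was within about 2 mm of its bay's middle. The placed lasts sat at roughly y = 44–45 mm on the rack, inside the allowed 34–57 mm.
- **Attitude:** all were straight to within about 1°. Their top heights matched lasts standing upright on the board to about 2 mm, the camera's accuracy.
- **Left alone:** the tin and spool were within 2 mm of where they started. last_90 and last_170 were still centred in their bays and looked unmoved in the pictures. The blue and purple look-alikes were not touched.
- **Failed checks:** no check failed. The wrist camera's view of last_122 and last_138 before grasping was partly blocked, so I took their positions mainly from the top camera. For last_138, a small contact force of 2–3 N showed just before release.

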